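# Clamp the mended salt box in the trigger clamp and hold the squeeze

### The arm

A 6-joint arm with a two-finger parallel gripper is mounted at the origin on the work surface. World frame = base frame: x ahead of the robot, y to its left, z up, the work surface at z = 0. Lengths are in mm, angles in rad, forces in N, time in s.
With the tool pointing down it reaches from about 275 to 725 mm from the base axis. Payload 15.9 kg.
Tool frame: the origin (TCP) lies midway between the tips of the shut fingers; the grasp point (between the pads) lies 19 mm behind it; z points along the fingers, y is the line along which they close (so a half turn about z gives the same grasp; the last joint's range is limited). The gripper opens to 85 mm and grips with 20 to 120 N. Pads are 22 mm wide; open, the fingers measure 114 mm over their backs; the gripper's body (76 mm by 85 mm) begins 54 mm behind the grasp point. The pads swing forward as they close: fully open they stand 13 mm farther back than shut.
Start: joints at [1.151, 0.213, -0.034, 1.323, 0, 1.571], TCP at [203.781, 456.573, 231.306] pointing down, gripper open.
Joint ranges: [-2.98, 2.98], [-0.74, 1.72], [-1.14, 1.35], [-2.1, 2.04], [-1.57, 1.44], [-3.14, 3.14]. Speed limits (rad/s): [1.89, 1.89, 2.39, 2.57, 3.14, 3.14].

### API

Orientations are given as a rotation vector (axis times angle).
In Python, from cell import ctrl gives the robot as it stands.
- The arm moves only by the tool jog_arm, never from a script. Its argument "targets" is a list of rows, each an object with "slide": the shift along the tool's x, y, z in units of 60 mm (1.0 is 60 mm), a list of three; "angular": the turn, a rotation vector about the tool's x, y, z in units of 10 degrees (1.0 is 10 degrees), a list of three. In form: [{"slide": [tx, ty, tz], "angular": [rx, ry, rz]}, ...]. A call has 1 to 10 rows; each row shifts and turns the commanded pose from where the row before left it, along the tool's axes as they then stand; what a row does not reach is not made up. A row lasts 1/8 s, in which the tool goes at most 62.5 mm and 10.7 degrees, less where a joint would pass 70% of its speed; a pose out of reach is approached as far as the arm can. A call is refused whole if a number of a shift passes 1 or a number of a turn 1, either way. A call with a gripper value outside its range is refused whole. "gripper" is the finger opening in mm, from 0 to 85.4, set as the call begins (left out, the last holds). The fingers move at their own pace and stop on an object; "newtons" is the grip in N (left out, the last holds). Time passes only in rows, so rows that do not move let the fingers close. It gives the time, the measured TCP pose, the force, the opening and the grip force at its end, in the units of the state.
- ctrl.get_obs(): the state, without advancing time (a new reading comes with each control period).
- ctrl.capture(name): name is "scene" or "top" or "wrist"; returns (picture, depth): 480x640x3 uint8, red, green, blue; 480x640 float32, mm along the optical axis (not along the pixel's ray), 0 where there is no reading.
- ctrl.camera_params(name): a dict with "intrinsics" (3x3 intrinsics, pixels), "rvec" (rotation vector, rad) and "tvec" (3), from world to camera coordinates, as OpenCV has them; the wrist camera has in their place "mount" (4x4, takes a point from camera to tool coordinates, whose origin is the TCP and whose axes are the flange's). Camera axes: x right, y down, z forward; pixel columns grow to the right and rows downward; lengths in mm; the calibration is good to about 2 mm. A picture is of the moment at which its call begins: read the wrist's pose just before it. camera_params takes no time and is no camera call.
- ctrl.close_job(): hands the job in; it is judged then, once.
The state is a dict: "clock": time; "joint_pos": joint angles; "dq": joint speeds; "tau": joint torques, N m; "tool_pos": TCP position; "tool_rot": TCP orientation; "ft_force": force on the tool from outside, world axes, zero at the start; "moment": the same for the moment, N m; "width": finger opening in mm; "grasp_force": force on a finger pad.
Only numpy, scipy, OpenCV 4.12 (cv2) and the standard library are available. Lean on these libraries where they do the work, as an engineer would, in place of code of your own. Each camera call takes 0.05 s, during which the arm holds its last target. There are 200 camera calls.

### The job

Put the freshly glued square wooden salt box on the clamping board, upright and squared up in line with the rod, slid fully home against the fixed jaw, and let go of it. Then squeeze the clamp's trigger again and again, touching only the trigger and handle and never the rod or its pad, until the pad meets the box and its spring is pressed about half way in (8 mm); never let the spring go solid, which would crush the box. Finish while still holding the trigger squeezed like that - letting go slackens the clamp - with the crockery left where it stands.

Things in the scene. Friction and masses are not known exactly. Their poses are not given: they have to be found in the camera images.
- salt_box: Small open-topped dark wooden box, 56 x 56 mm square, 50 mm high, walls 7 mm, 0.1 to 0.25 kg, standing on the table to the right (-y) of the jig. Origin: centre of its underside, z up, x and y along its sides. Which of the four sides faces the jaw does not matter. Grip it across two parallel sides.
- seat (a point): Point on top of the clamping board, 15 mm above the table, where the centre of the salt box's underside belongs when home against the fixed jaw. Its axes are the jig's: y along the rod, the way the rod advances, towards the fixed jaw; x across the rod, away from the handle; z up. 'Jig (x, y)' elsewhere: mm from this point along these axes. The jig is screwed down and cannot move.
- jig: The jig: wooden board 120 mm (jig x) by 310 mm (jig y), 15 mm thick, from jig y -252 to +58, carrying the clamp's grey housing, 60 mm (x) by 90 mm (y), top 72 mm above the table, centred at jig (0, -192), and the handle. Origin on the table at jig (0, -137); same axes as the seat.
- stop_jaw: Fixed grey jaw with a thin rubber face, 60 mm wide, standing 60 mm above the board. Origin: foot of its face at jig (0, 28); the salt box rests against this face, which looks to jig -y (towards the pad).
- pad_face (a point): Centre of the front face of the round pad (40 mm across, 8 mm thick) on the rod's front end, 45 mm above the table, moving along jig y. At the start it is 87 to 107 mm from the fixed jaw's face, so 31 to 51 mm must be closed up to a 56 mm box.
- pad (a joint): How far the pad is pressed back towards the cup on the rod, in m: 0 free, 0.008 half way, 0.016 solid. The spring takes 0.5 N per mm, so 8 mm is about 4 N on the box.
- rod: Sliding 12 mm square steel rod with spring cup and pad; origin on its axis, 135 mm from the fixed jaw's face at the start. Each squeeze of the trigger carries it towards the jaw, about 14 mm for a full one; it stays put while the trigger returns. Its brake is weak: if the trigger is let go, a compressed pad spring pushes it back until only about 2 mm of compression is left.
- trigger: Black level trigger bar beside the handle, 90 mm long along jig x, 12 mm thick, 30 to 60 mm above the table. Origin at its middle, 45 mm up, at jig (-78, -169) at rest; axes as the jig's. It slides 16 mm towards the handle (jig -y) when squeezed, without turning, and springs back when let go.
- trigger_front (a point): Middle of the trigger's front face (away from the handle), at jig (-85, -163) at rest, 45 mm above the table; moves with the trigger. A finger pushes here to jig -y: the return spring takes 11 N (rest) to 13 N (full), moving the rod about 1 N more, plus the pad's spring force. At least 40 mm are free in front of it.
- handle_back (a point): Middle of the back face of the fixed black handle, at jig (-85, -215), 45 mm up. The handle is a level bar, jig x -125 to -30, y -215 to -195, 30 to 60 mm above the table. Back face of handle to front of trigger: 52 mm at rest, 36 mm squeezed. It cannot give way: leave the finger behind it room to close as far as the trigger moves.
- glass_cup: Drinking glass, 68 mm across, 85 mm high, on the far right. Leave alone.
- mug: Blue mug, 80 mm across, 95 mm high, on the right. Leave alone.
- jar: Jar with a cork lid, 84 mm across, 110 mm high, on the left. Leave alone.
- bowl: White bowl, 140 mm across, 60 mm high, beyond the jig. Leave alone.
- spoon: Steel spoon, 170 mm long, lying on the left. Leave alone.
- tin: Open square biscuit tin, 130 mm wide, 90 mm high, far left. Leave alone.
Things that resemble listed ones, but are neither listed nor needed, are in the scene too. Of the things shaped like the salt_box, the wooden one is meant.

How it is judged:
By the outcome, as a careful person would: the job done as asked, in the order asked, and still so for the second after the job is handed in, while the arm keeps its last pose, push and grip.
It also fails if it takes over 59 s, if anything falls off the work surface, if the arm or the gripper's body presses on something with over 40 N, if the wrist force passes 120 N, or if a joint passes its speed limit or range.

## Working session

There is one attempt and no reset: what is moved stays moved. The work goes in short steps, Python scripts to look and compute and a tool call to move; the robot and the scene stay as the last step left them, time stands still between calls to the robot, and variables do not carry over. Pictures are saved under pics/ and viewed, at most 10 in all, crops included, and the job is handed in when it is done.

Besides the shell and the picture viewer there is one more tool, called in YAML: its name, and indented under it one key for each argument. jog_arm: Moves the arm, as the interface text tells. Its arguments: {"type":"object","properties":{"targets":{"type":"array","items":{"type":"object","properties":{"slide":{"type":"array","items":{"type":"number"}},"angular":{"type":"array","items":{"type":"number"}}}}},"gripper":{"type":"number"},"newtons":{"type":"number"}},"required":["targets"]}

```bash
mkdir -p pics; ls; cat > h.py <<'E'
import numpy as np, cv2
from cell import ctrl
R=lambda v: cv2.Rodrigues(np.array(v,float))[0]
def cam(n,obs=None):
    p=ctrl.camera_params(n);K=np.array(p["intrinsics"],float)
    if n=="wrist":
        T=np.eye(4);T[:3,:3]=R(obs["tool_rot"]);T[:3,3]=obs["tool_pos"]
        M=T@np.array(p["mount"]);return K,M[:3,:3],M[:3,3]
    Rc=R(p["rvec"]);return K,Rc.T,-Rc.T@np.array(p["tvec"],float).ravel()
def ray(c,px,z):
    K,Rw,o=c
    px=np.atleast_2d(np.array(px,float))
    d=(Rw@np.linalg.inv(K)@np.c_[px,np.ones(len(px))].T).T
    return o+d*((z-o[2])/d[:,2])[:,None]
def proj(c,P):
    K,Rw,o=c
    q=(K@Rw.T@(np.atleast_2d(P)-o).T).T
    return q[:,:2]/q[:,2:]
def cloud(c,dep):
    K,Rw,o=c
    v,u=np.mgrid[:480,:640]
    q=np.stack([(u-K[0,2])/K[0,0]*dep,(v-K[1,2])/K[1,1]*dep,dep],-1)
    return q@Rw.T+o
def snap(n):
    o=ctrl.get_obs();im,d=ctrl.capture(n);return cam(n,o),im,d
def save(n,im): cv2.imwrite("pics/"+n+".png",im[:,:,::-1])
E
python3 - <<'E'
from h import *
for n in("top","scene"):
    c,im,d=snap(n);save(n,im);np.savez(n,im=im,d=d);print(n,c[2],c[0][0,0])
print(ctrl.get_obs())
E
```

```text
pics
top [ 279.20282364  -18.67843432 1228.69182914] 513.061614096109
scene [1374.58102287  807.324351    962.44131155] 540.4206171672329
{'clock': 0.1, 'joint_pos': array([ 1.15100460e+00,  2.13314064e-01, -3.49657695e-02,  1.32344268e+00,
       -3.91043705e-06,  1.57078407e+00]), 'dq': array([ 0.00281094, -0.00154999,  0.00283254, -0.00074137,  0.00027074,
        0.00065092]), 'tau': array([ 1.16851217e-03, -6.87251258e+01,  4.87803948e+01,  1.21929319e-02,
        8.84111932e-05, -2.15552956e-05]), 'tool_pos': array([203.67646846, 456.34042673, 230.87420239]), 'tool_rot': array([-6.54517794e-01, -3.07246161e+00,  1.42411699e-03]), 'ft_force': array([ 0.45049345, -0.81796998,  0.60765873]), 'moment': array([-0.02354748,  0.02794125, -0.01209271]), 'grasp_force': 0.0, 'width': 85.25918559680193}
```

View pics/top.png

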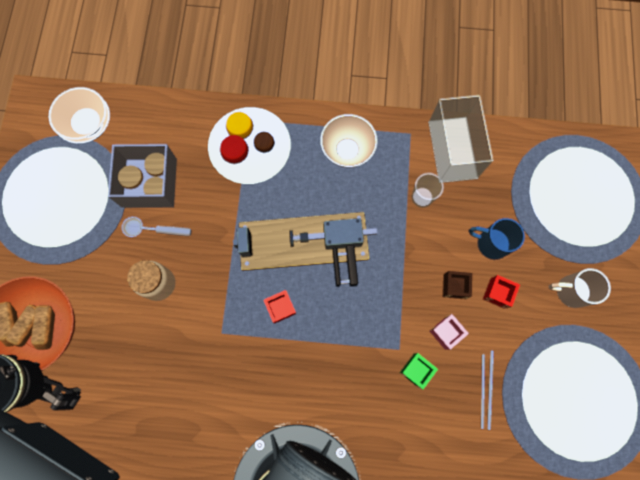

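View pics/scene.png

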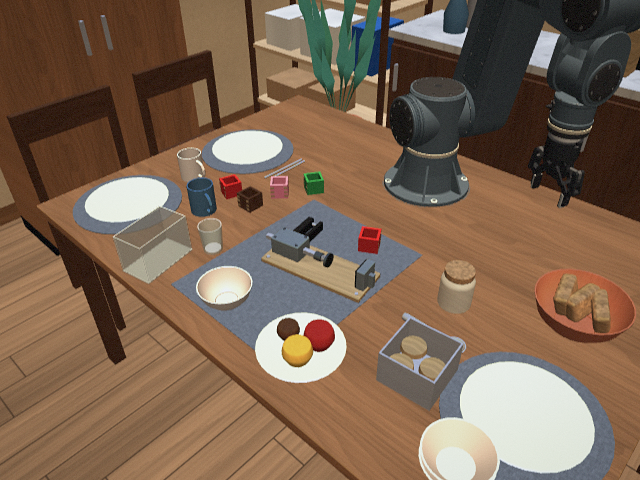

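The candidates shaped like the salt box, by top-view pixel, are dark brown (458,285), red (502,291), pink (449,332), green (419,371) and red (280,307). I choose the dark brown one at (458,285), and will check it in a close crop.

```bash
python3 - <<'E'
from h import *
f=np.load("top.npz");im,d=f["im"],f["d"];c=cam("top");P=cloud(c,d)
a=cv2.resize(im[195:305,225:385],(800,550),interpolation=cv2.INTER_CUBIC)
b=cv2.resize(im[255:315,428:528],(250,150),interpolation=cv2.INTER_CUBIC);a[400:,550:]=b
save("crop",a)
def rect(mask,z,name):
    n,l,s,_=cv2.connectedComponentsWithStats(mask.astype(np.uint8))
    i=1+np.argmax(s[1:,4]);m=(l==i)
    cs,_=cv2.findContours(m.astype(np.uint8),0,2)
    w=ray(c,cs[0].reshape(-1,2),z)[:,:2].astype(np.float32)
    r=cv2.minAreaRect(w);print(name,np.round(r[0],1),np.round(r[1],1),round(r[2],2),"z",np.median(P[m][:,2]),s[i,4])
v,u=np.mgrid[:480,:640]
def win(x0,x1,y0,y1): return (u>x0)&(u<x1)&(v>y0)&(v<y1)
Z=P[...,2]
s=im.astype(int).sum(2)
rect(win(435,482,262,308)&(Z>38)&(Z<62),50,"box")
J=win(225,390,200,295)
rect(J&(Z>8)&(Z<90),15,"board+")
rect(J&(u<275)&(Z>66)&(Z<90),75,"jaw")
rect(J&(u>300)&(Z>64)&(Z<90),72,"housing")
rect(J&(v>245)&(Z>45)&(Z<75),60,"trig+handle")
hsv=cv2.cvtColor(im,cv2.COLOR_RGB2HSV)
print(hsv[262,300],hsv[300,330],hsv[285,458],Z[262,300],Z[320,330],Z[280,20+400])
E
```

```text
box [ 484.4 -331.9] [59.  57.9] 1.1 z 49.25019202893532 351
board+ [533.9  26.9] [181.4 352.5] 9.94 z 17.088274528846796 6653
jaw [537.8 174.2] [61.  27.5] 10.63 z 74.30276403206335 300
housing [578.7 -54.8] [61.  89.7] 10.49 z 71.96141767927566 967
trig+handle [501.8 -57.6] [97.5 67. ] 10.15 z 58.95519293005691 643
[ 18 105 173] [111  63 130] [ 10 161  65] 13.99606499491847 -1.0260883147043387 5.248775086315163
```

View pics/crop.png

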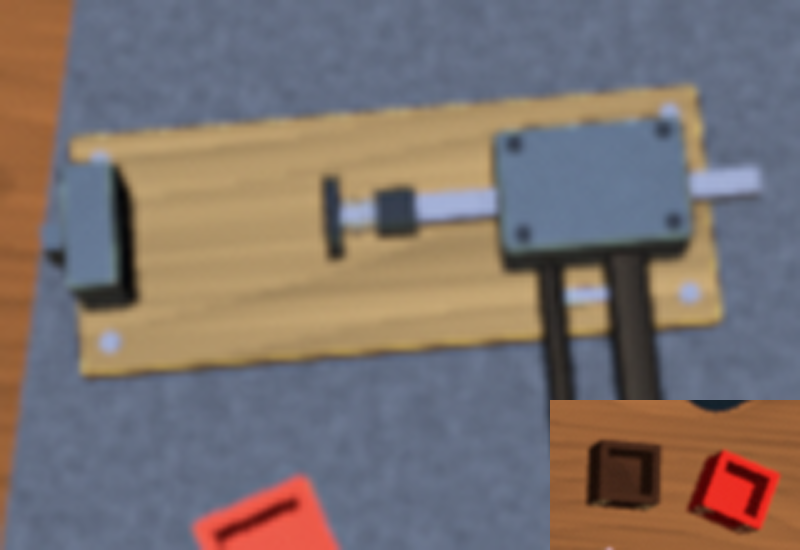

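Crop: the lower-right inset shows the dark brown wooden box, with a red decoy beside it. The jaw is at crop (95,235), the pad at (333,218), the cup at (395,212), the housing at (593,190), the trigger at (556,320) and the handle at (635,320).

```bash
cat >> h.py <<'E'
def psi(o): 
    y=R(o["tool_rot"])[:,1];return np.degrees(np.arctan2(y[1],y[0]))
def plan(t,ps):
    "world TCP target and tool-y heading -> remaining slide (units) if slid first, yaw units"
    o=ctrl.get_obs();Rw=R(o["tool_rot"])
    s=Rw.T@(np.array(t,float)-o["tool_pos"])/60
    dy=(ps-psi(o)+180)%360-180
    print("at",np.round(o["tool_pos"],1),"psi",round(psi(o),2),"tilt",np.round(Rw[:,2],4),"q6",round(o["joint_pos"][5],2),"t",round(o["clock"],2),"F",np.round(o["ft_force"],1),"w",round(o["width"],1),round(o["grasp_force"],1))
    print("slide",np.round(s,3),"turn z",round(-dy/10,3))
E
python3 - <<'E'
from h import *
p=ctrl.camera_params("wrist");print(p)
plan((545,60,300),10.3); plan((484.4,-331.9,150),1.1)
E
```

```text
{'intrinsics': array([[353.256563  ,   0.        , 317.2189054 ],
       [  0.        , 353.256563  , 234.18926294],
       [  0.        ,   0.        ,   1.        ]]), 'mount': array([[ 5.29086921e-05, -9.55697088e-01, -2.94351954e-01,
         7.50322422e+01],
       [ 9.99999964e-01,  1.27515015e-04, -2.34267304e-04,
         8.22551310e-01],
       [ 2.61422874e-04, -2.94351932e-01,  9.55697061e-01,
        -1.41569580e+02],
       [ 0.00000000e+00,  0.00000000e+00,  0.00000000e+00,
         1.00000000e+00]])}
at [203.7 456.3 230.9] psi 65.95 tilt [-4.e-04 -8.e-04 -1.e+00] q6 1.57 t 0.1 F [ 0.5 -0.8  0.6] w 85.3 0.0
slide [-7.887 -3.715 -1.149] turn z 5.565
at [203.7 456.3 230.9] psi 65.95 tilt [-4.e-04 -8.e-04 -1.e+00] q6 1.57 t 0.1 F [ 0.5 -0.8  0.6] w 85.3 0.0
slide [ -9.627 -10.089   1.357] turn z 6.485
```

jog_arm:
  targets:
    - {"slide":[-0.99,-0.46,-0.15],"angular":[0,0,0]}
    - {"slide":[-0.99,-0.46,-0.15],"angular":[0,0,0]}
    - {"slide":[-0.99,-0.46,-0.15],"angular":[0,0,0]}
    - {"slide":[-0.99,-0.46,-0.15],"angular":[0,0,0]}
    - {"slide":[-0.99,-0.46,-0.15],"angular":[0,0,0]}
    - {"slide":[-0.99,-0.46,-0.15],"angular":[0,0,0]}
    - {"slide":[-0.99,-0.46,-0.15],"angular":[0,0,0]}
    - {"slide":[-0.99,-0.46,-0.15],"angular":[0,0,0]}

```text
clock: 1.1
tool_pos: [529.9, 81.0, 299.5]
tool_rot: [-0.655, -3.072, -0.0]
ft_force: [0.1, 0.3, 0.3]
width: 85.4
grasp_force: 0.0
```

jog_arm:
  targets:
    - {"slide":[0,0,0],"angular":[0,0,0.93]}
    - {"slide":[0,0,0],"angular":[0,0,0.93]}
    - {"slide":[0,0,0],"angular":[0,0,0.93]}
    - {"slide":[0,0,0],"angular":[0,0,0.93]}
    - {"slide":[0,0,0],"angular":[0,0,0.93]}
    - {"slide":[0,0,0],"angular":[0,0,0.92]}
    - {"slide":[0,0,0],"angular":[0,0,0]}
    - {"slide":[0,0,0],"angular":[0,0,0]}

```text
clock: 2.1
tool_pos: [528.9, 82.9, 299.2]
tool_rot: [-2.01, -2.414, 0.0]
ft_force: [0.4, -0.2, -0.1]
width: 85.6
grasp_force: 0.0
```

```bash
python3 - <<'E'
from h import *
plan((545,60,300),10.3); plan((484.4,-331.9,150),1.1)
c,im,d=snap("wrist");save("w1",im);np.savez("w1",im=im,d=d,K=c[0],R=c[1],o=c[2])
E
```

```text
at [528.9  82.9 299.2] psi 10.46 tilt [-3.e-04 -1.e-04 -1.e+00] q6 1.54 t 2.1 F [ 0.4 -0.2 -0.1] w 85.6 0.0
slide [-0.423  0.195 -0.013] turn z 0.016
at [528.9  82.9 299.2] psi 10.46 tilt [-3.e-04 -1.e-04 -1.e+00] q6 1.54 t 2.1 F [ 0.4 -0.2 -0.1] w 85.6 0.0
slide [-6.663 -1.983  2.488] turn z 0.936
```

View pics/w1.png

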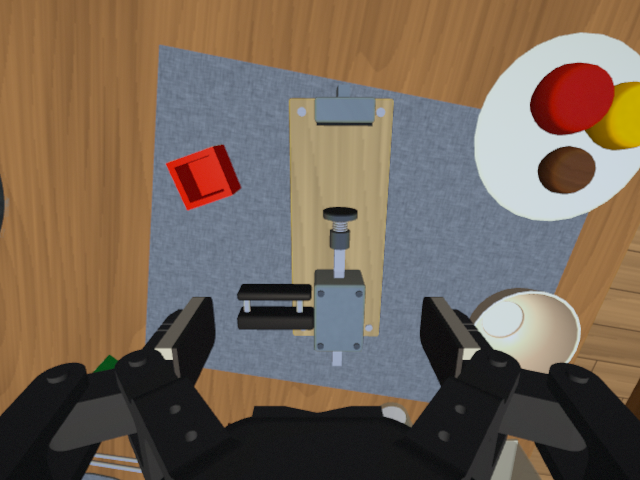

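The wrist view shows the jig nearly square in the image: jaw (345,110), pad (340,214), cup (340,240), housing (340,310), trigger (275,292) and handle (275,320). Next I measure these.

```bash
python3 - <<'E'
from h import *
f=np.load("w1.npz");im,d=f["im"],f["d"];c=(f["K"],f["R"],f["o"]);P=cloud(c,d);Z=P[...,2]
v,u=np.mgrid[:480,:640]
def win(x0,x1,y0,y1): return (u>x0)&(u<x1)&(v>y0)&(v<y1)
def rect(mask,z,name):
    n,l,s,_=cv2.connectedComponentsWithStats(mask.astype(np.uint8))
    i=1+np.argmax(s[1:,4]);m=(l==i)
    cs,_=cv2.findContours(m.astype(np.uint8),0,2)
    w=ray(c,cs[0].reshape(-1,2),z)[:,:2].astype(np.float32)
    r=cv2.minAreaRect(w);print(name,np.round(r[0],1),np.round(r[1],1),round(r[2],2),"z",np.median(P[m][:,2]));return w
J=win(225,400,70,380)
hous=rect(J&win(300,380,255,360)&(Z>66)&(Z<80),72,"housing")
jaw=rect(J&(v<140)&(Z>68)&(Z<85),75,"jaw")
rect(win(225,312,280,303)&(Z>50)&(Z<70),60,"trigger")
rect(win(225,312,300,335)&(Z>50)&(Z<70),60,"handle")
hsv=cv2.cvtColor(im,cv2.COLOR_RGB2HSV)
wood=win(280,405,90,345)&(hsv[...,0]<25)&(hsv[...,1]>60)
# board side edges, fitted lines
L=[];Rr=[]
for row in range(140,205,2):
    xs=np.where(wood[row])[0];L.append((xs[0]-.5,row));Rr.append((xs[-1]+.5,row))
for n,e in(("L",L),("R",Rr)):
    w=ray(c,e,15)[:,:2].astype(np.float32);l=cv2.fitLine(w,cv2.DIST_HUBER,0,.01,.01).ravel();print("edge",n,l[2:],np.degrees(np.arctan2(l[1],l[0])))
# jaw front face foot & pad front via depth columns
th=np.radians(10.2);ex=np.array([np.cos(th),np.sin(th)]);ey=np.array([-np.sin(th),np.cos(th)])
S=np.array([544.4,134.1])
q=P[...,:2]-S;jx=q@ex;jy=q@ey
m=win(320,370,95,135)&(Z>30)&(Z<68);print("face jy",np.percentile(jy[m],[5,50,95]) if m.any() else None)
m=win(310,370,195,225)&(Z>30)&(Z<70);print("pad jy,jx",np.percentile(jy[m],[2,50,98]),np.percentile(jx[m],[2,50,98]))
print("jaw jx,jy",[(np.percentile((jaw-S)@e,[1,99])) for e in(ex,ey)]);print("hous",[(np.percentile((hous-S)@e,[1,99])) for e in(ex,ey)])
E
```

```text
housing [580.1 -51.7] [58.9 90.5] 10.31 z 70.83840523307347
jaw [539.7 175.3] [58.6 25.9] 10.45 z 73.69525679635922
trigger [499.7 -41.4] [88.4 14.5] 10.5 z 58.04431231218763
handle [505.  -76.9] [90.4 22.1] 10.51 z 58.493918846267945
edge L [493.3832   93.01862] -80.86579
edge R [608.6472  122.75334] -79.93228
face jy [56.6803726  56.77693105 57.31062395]
pad jy,jx [-80.63524673 -66.81780428 -65.17269443] [-16.27216553   1.80283389  20.55376121]
jaw jx,jy [array([-26.62546944,  31.87191286]), array([28.3432489 , 54.37289517])]
hous [array([-27.23853199,  31.64526298]), array([-234.32449863, -144.30269216])]
```

jog_arm:
  targets:
    - {"slide":[-0.95,-0.28,0.2],"angular":[0,0,0]}
    - {"slide":[-0.95,-0.28,0.2],"angular":[0,0,0]}
    - {"slide":[-0.95,-0.28,0.2],"angular":[0,0,0]}
    - {"slide":[-0.95,-0.28,0.2],"angular":[0,0,0]}
    - {"slide":[-0.95,-0.28,0.2],"angular":[0,0,0]}
    - {"slide":[-0.95,-0.28,0.2],"angular":[0,0,0]}
    - {"slide":[-0.95,-0.28,0.2],"angular":[0,0,0]}
    - {"slide":[0,0,0],"angular":[0,0,0.94]}
    - {"slide":[0,0,0],"angular":[0,0,0]}

```text
clock: 3.28
tool_pos: [483.9, -331.1, 215.0]
tool_rot: [-2.203, -2.239, 0.0]
ft_force: [-0.3, 0.6, 0.5]
width: 85.4
grasp_force: 0.0
```

```bash
cat > box.py <<'E'
from h import *
def boxfind(c,im,d,zt,guess,r=60):
    P=cloud(c,d);m=(abs(P[...,2]-zt)<9)&(np.hypot(P[...,0]-guess[0],P[...,1]-guess[1])<r)
    hsv=cv2.cvtColor(im,cv2.COLOR_RGB2HSV);m&=(hsv[...,0]<25)&(hsv[...,1]>90)
    n,l,s,_=cv2.connectedComponentsWithStats(m.astype(np.uint8));i=1+np.argmax(s[1:,4])
    cs,_=cv2.findContours((l==i).astype(np.uint8),0,2)
    w=ray(c,cs[0].reshape(-1,2),zt)[:,:2].astype(np.float32)
    r=cv2.minAreaRect(w);print("box",np.round(r[0],1),np.round(r[1],1),round(r[2],2),"z",np.median(P[l==i][:,2]));return r
E
python3 - <<'E'
from box import *
c,im,d=snap("wrist");save("w2",im)
r=boxfind(c,im,d,50,(484,-332))
plan((*r[0],100),r[2] if r[2]<45 else r[2]-90)
E
```

```text
box [ 486.7 -333.1] [57.2 55.4] 89.57 z 48.91725826521059
at [ 484.2 -330.6  215.4] psi 1.11 tilt [-0.e+00  2.e-04 -1.e+00] q6 0.95 t 3.33 F [ 0.  -0.4 -0.5] w 85.3 0.0
slide [-0.044  0.041  1.923] turn z 0.154
```

View pics/w2.png

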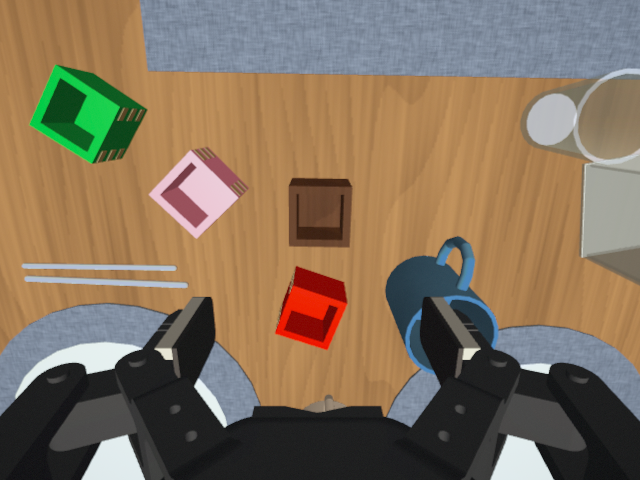

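Picture: the dark wooden box is alone at (320,212). The red box is at (310,310) and the mug at (440,300), and both are clear of the fingers. Descending to grip.

jog_arm:
  targets:
    - {"slide":[-0.03,0.03,0.86],"angular":[0,0,0.13]}
    - {"slide":[0,0,0.86],"angular":[0,0,0]}
    - {"slide":[0,0,0.86],"angular":[0,0,0]}
    - {"slide":[0,0,0.6],"angular":[0,0,0]}
    - {"slide":[0,0,0.28],"angular":[0,0,0]}
    - {"slide":[0,0,0],"angular":[0,0,0]}

```text
clock: 4.08
tool_pos: [486.0, -331.9, 7.7]
tool_rot: [-2.227, -2.215, 0.0]
ft_force: [0.2, -0.6, 1.6]
width: 85.6
grasp_force: 0.0
```

jog_arm:
  targets:
    - {"slide":[0,0,0],"angular":[0,0,0]}
    - {"slide":[0,0,0],"angular":[0,0,0]}
    - {"slide":[0,0,0],"angular":[0,0,0]}
    - {"slide":[0,0,0],"angular":[0,0,0]}
    - {"slide":[0,0,0],"angular":[0,0,0]}
    - {"slide":[0,0,0],"angular":[0,0,0]}
  gripper: 50
  newtons: 25

```text
clock: 4.82
tool_pos: [487.0, -333.0, 9.4]
tool_rot: [2.228, 2.211, 0.001]
ft_force: [-1.0, 0.3, 7.0]
width: 55.7
grasp_force: 26.4
```

jog_arm:
  targets:
    - {"slide":[0,0,-0.4],"angular":[0,0,0]}
    - {"slide":[0,0,-0.9],"angular":[0,0,0]}
    - {"slide":[0,0,-0.9],"angular":[0,0,0]}
    - {"slide":[0,0,0],"angular":[0,0,0]}

```text
clock: 5.32
tool_pos: [488.2, -334.0, 144.9]
tool_rot: [2.224, 2.207, 0.002]
ft_force: [0.5, 0.2, -1.4]
width: 55.5
grasp_force: 28.1
```

```bash
python3 - <<'E'
from h import *
plan((549.1,116.1,130),10.2)
E
```

```text
at [ 488.2 -334.   144.9] psi -0.44 tilt [ 0.0068 -0.0047 -1.    ] q6 0.98 t 5.33 F [ 0.5  0.2 -1.4] w 55.5 28.1
slide [7.51  0.956 0.221] turn z -1.064
```

jog_arm:
  targets:
    - {"slide":[0.8,0.1,0],"angular":[0,0,0]}
    - {"slide":[0.96,0.12,0],"angular":[0,0,0]}
    - {"slide":[0.96,0.12,0],"angular":[0,0,0]}
    - {"slide":[0.96,0.12,0],"angular":[0,0,0]}
    - {"slide":[0.96,0.12,0],"angular":[0,0,0]}
    - {"slide":[0.96,0.12,0],"angular":[0,0,0]}
    - {"slide":[0.96,0.12,0],"angular":[0,0,0]}
    - {"slide":[0.95,0.14,0.1],"angular":[0,0,-0.53]}
    - {"slide":[0,0,0.1],"angular":[0,0,-0.53]}
    - {"slide":[0,0,0],"angular":[0,0,0]}

```text
clock: 6.58
tool_pos: [546.5, 118.0, 127.0]
tool_rot: [-2.015, -2.409, 0.002]
ft_force: [0.4, -0.8, -1.9]
width: 55.6
grasp_force: 28.0
```

```bash
python3 - <<'E'
from box import *
plan((549.1,116.1,30),10.2)
c,im,d=snap("wrist");save("w3",im);np.savez("w3",im=im,d=d,K=c[0],R=c[1],o=c[2])
E
```

```text
at [546.5 118.  127. ] psi 10.19 tilt [-1.3e-03 -4.0e-04 -1.0e+00] q6 1.61 t 6.58 F [ 0.4 -0.8 -1.9] w 55.6 28.0
slide [-0.039  0.039  1.616] turn z -0.001
```

View pics/w3.png

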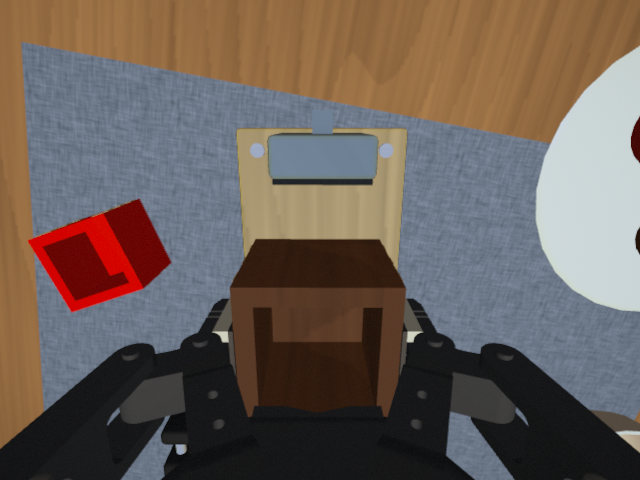

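```bash
python3 - <<'E'
from h import *
f=np.load("w3.npz");im,d=f["im"],f["d"];c=(f["K"],f["R"],f["o"]);P=cloud(c,d);Z=P[...,2]
o=ctrl.get_obs();T=R(o["tool_rot"]);p0=o["tool_pos"]
Q=(P-p0)@T  # tool coords
v,u=np.mgrid[:480,:640]
m=(u>255)&(u<390)&(v>120)&(v<190)&(Z>68)&(Z<85)&(im.sum(2)>150)
n,l,s,_=cv2.connectedComponentsWithStats(m.astype(np.uint8));i=1+np.argmax(s[1:,4]);m=l==i
cs,_=cv2.findContours(m.astype(np.uint8),0,2)
w=ray(c,cs[0].reshape(-1,2),75);t=(w-p0)@T
print("jaw z",np.median(Z[m]),"tool x",np.percentile(t[:,0],[1,99]),"tool y",np.percentile(t[:,1],[1,99]))
fe=[]
for col in range(285,365,4):
    rr=np.where(m[:,col])[0];fe.append((col,rr[-1]+.5))
e=(ray(c,fe,75)-p0)@T
k=np.polyfit(e[:,1],e[:,0],1);print("jaw front tool-x at y=0",k,"skew deg",np.degrees(np.arctan(k[0])))
# dark rubber bottom rows
de=[]
for col in range(285,365,4):
    rr=np.where(im[175:195,col].sum(1)<120)[0];de.append((rr[0]+175,rr[-1]+175))
print("dark band",np.median(de,0))
# board edges
hsv=cv2.cvtColor(im,cv2.COLOR_RGB2HSV);print(hsv[215,[235,250,320,395,410]])
for nm,rng in(("L",range(236,256)),("R",range(392,412))):
    ed=[]
    for row in range(165,230,3):
        g=np.abs(np.diff(im[row,rng[0]:rng[-1]+1].astype(int),axis=0)).sum(1);ed.append((rng[0]+np.argmax(g)+.5,row))
    e=(ray(c,ed,15)-p0)@T;k=np.polyfit(e[:,0],e[:,1],1);print("board",nm,"tool y at x=45",np.polyval(k,45),"ang",np.degrees(np.arctan(k[0])))
# box rim front edge in tool coords (z from depth)
b=(u>240)&(u<400)&(v>292)&(v<300);print("rim z tool",np.median(Q[b][:,2]),"world",np.median(Z[b]))
col=np.arange(260,380,10);g=[]
for cc in col:
    seg=cv2.GaussianBlur(im[270:305,cc-1:cc+2].astype(np.float32).mean((1,2)).reshape(-1,1),(1,3),0).ravel();g.append(270+np.argmax(np.diff(seg))+.5)
g=np.array(g);e=(ray(c,np.c_[col,g],np.median(Z[b]))-p0)@T;k=np.polyfit(e[:,1],e[:,0],1);print("box front",np.median(g),k)
E
```

```text
jaw z 73.85919189099126 tool x [45.59349376 71.46236014] tool y [-26.12037705  32.44196061]
jaw front tool-x at y=0 [3.05344815e-03 4.52829184e+01] skew deg 0.17494914805198938
dark band [180. 183.]
[[108  54 138]
 [ 21  81 170]
 [ 21  83 166]
 [ 21  84 170]
 [109  52 138]]
board L tool y at x=45 -55.75503831491848 ang -0.0616039514727691
board R tool y at x=45 61.99562865351234 ang 0.02412575467494532
rim z tool -39.16106421057186 world 166.55199000624668
box front 287.5 [3.82346661e-03 2.72981185e+01]
```

Picture: the box sits straight in the fingers, with its rim front at row 288. The jaw front at row 180 lies about 18 mm ahead and the skew is 0.2°, so I lower and then slide in.

jog_arm:
  targets:
    - {"slide":[0,0.03,0.6],"angular":[0,0,0]}
    - {"slide":[0,0,0.6],"angular":[0,0,0]}
    - {"slide":[0,0,0.35],"angular":[0,0,0]}
    - {"slide":[0,0,0.14],"angular":[0,0,0]}
    - {"slide":[0,0,0],"angular":[0,0,0]}
    - {"slide":[0,0,0],"angular":[0,0,0]}

```text
clock: 7.38
tool_pos: [549.6, 117.9, 27.4]
tool_rot: [2.017, 2.408, 0.002]
ft_force: [0.1, 0.1, -1.4]
width: 55.5
grasp_force: 27.9
```

```bash
python3 - <<'E'
from h import *
plan((549.1,116.1,24.8),10.2)
E
```

```text
at [549.6 117.9  27.4] psi 10.11 tilt [ 1.5e-03  3.0e-04 -1.0e+00] q6 1.61 t 7.38 F [ 0.1  0.1 -1.4] w 55.5 27.9
slide [-0.029 -0.014  0.043] turn z -0.009
```

jog_arm:
  targets:
    - {"slide":[0,-0.01,0.03],"angular":[0,0,-0.01]}
    - {"slide":[0.1,0,0],"angular":[0,0,0]}
    - {"slide":[0.1,0,0],"angular":[0,0,0]}
    - {"slide":[0,0,0],"angular":[0,0,0]}

```text
clock: 7.88
tool_pos: [546.1, 130.4, 24.6]
tool_rot: [-2.013, -2.412, -0.0]
ft_force: [0.6, 0.2, -2.8]
width: 55.5
grasp_force: 27.9
```

jog_arm:
  targets:
    - {"slide":[0.03,0,0],"angular":[0,0,0]}
    - {"slide":[0,0,0],"angular":[0,0,0]}

```text
clock: 8.12
tool_pos: [545.9, 131.5, 24.6]
tool_rot: [-2.014, -2.411, 0.0]
ft_force: [-0.2, -0.4, -0.9]
width: 55.7
grasp_force: 27.9
```

jog_arm:
  targets:
    - {"slide":[0.02,0,0],"angular":[0,0,0]}
    - {"slide":[0,0,0],"angular":[0,0,0]}

```text
clock: 8.38
tool_pos: [545.7, 132.6, 24.6]
tool_rot: [2.014, 2.411, -0.0]
ft_force: [-0.4, -0.3, -1.8]
width: 55.6
grasp_force: 27.9
```

jog_arm:
  targets:
    - {"slide":[0.02,0,0],"angular":[0,0,0]}
    - {"slide":[0,0,0],"angular":[0,0,0]}

```text
clock: 8.62
tool_pos: [545.4, 133.9, 24.6]
tool_rot: [-2.014, -2.411, -0.0]
ft_force: [-0.7, 0.5, -1.4]
width: 55.5
grasp_force: 27.9
```

jog_arm:
  targets:
    - {"slide":[0.02,0,0],"angular":[0,0,0]}
    - {"slide":[0,0,0],"angular":[0,0,0]}

```text
clock: 8.88
tool_pos: [545.3, 135.1, 24.6]
tool_rot: [-2.014, -2.411, 0.0]
ft_force: [0.2, -0.1, -1.5]
width: 55.7
grasp_force: 27.9
```

jog_arm:
  targets:
    - {"slide":[0.02,0,0],"angular":[0,0,0]}
    - {"slide":[0,0,0],"angular":[0,0,0]}

```text
clock: 9.12
tool_pos: [545.2, 135.4, 24.6]
tool_rot: [2.014, 2.409, -0.002]
ft_force: [0.5, -8.4, -0.8]
width: 56.0
grasp_force: 28.0
```

jog_arm:
  targets:
    - {"slide":[0,0,0.01],"angular":[0,0,0]}
    - {"slide":[0,0,0.01],"angular":[0,0,0]}
    - {"slide":[0,0,0],"angular":[0,0,0]}

```text
clock: 9.5
tool_pos: [545.2, 135.4, 24.4]
tool_rot: [2.014, 2.409, -0.001]
ft_force: [-6.3, -8.6, 18.0]
width: 55.8
grasp_force: 30.0
```

jog_arm:
  targets:
    - {"slide":[0.01,0,0],"angular":[0,0,0]}
    - {"slide":[0,0,0],"angular":[0,0,0]}

```text
clock: 9.75
tool_pos: [545.2, 135.4, 24.3]
tool_rot: [2.014, 2.408, -0.002]
ft_force: [-4.9, -14.7, 17.4]
width: 55.1
grasp_force: 30.0
```

Box is seated on the board and against the jaw. I ease the downward push a little, open, and retreat.

jog_arm:
  targets:
    - {"slide":[0,0,-0.01],"angular":[0,0,0]}
    - {"slide":[0,0,0],"angular":[0,0,0]}

```text
clock: 10.0
tool_pos: [545.2, 135.4, 24.4]
tool_rot: [2.014, 2.408, -0.002]
ft_force: [-1.4, -12.8, 6.3]
width: 55.6
grasp_force: 28.9
```

jog_arm:
  targets:
    - {"slide":[0,0,0],"angular":[0,0,0]}
    - {"slide":[0,0,0],"angular":[0,0,0]}
    - {"slide":[0,0,0],"angular":[0,0,0]}
    - {"slide":[0,0,0],"angular":[0,0,0]}
    - {"slide":[0,0,0],"angular":[0,0,0]}
  gripper: 80

```text
clock: 10.62
tool_pos: [544.9, 136.8, 23.9]
tool_rot: [-2.014, -2.411, 0.0]
ft_force: [0.2, 0.4, 0.7]
width: 79.9
grasp_force: 0.0
```

jog_arm:
  targets:
    - {"slide":[0,0,-0.5],"angular":[0,0,0]}
    - {"slide":[0,0,-0.9],"angular":[0,0,0]}
    - {"slide":[0,0,-0.9],"angular":[0,0,0]}
    - {"slide":[0,0,0],"angular":[0,0,0]}

```text
clock: 11.12
tool_pos: [547.1, 137.3, 166.2]
tool_rot: [2.012, 2.408, 0.009]
ft_force: [0.6, -0.3, -0.7]
width: 79.9
grasp_force: 0.0
```

```bash
python3 - <<'E'
from box import *
c,im,d=snap("wrist");save("w4",im);np.savez("w4",im=im,d=d,K=c[0],R=c[1],o=c[2])
r=boxfind(c,im,d,65,(545,135),45)
plan((545.2,135.4,160),10.2)
f=np.load("w4.npz")
E
```

```text
box [546.2 134. ] [55.8 53.9] 10.16 z 63.94295272811236
at [546.  137.1 163.7] psi 10.25 tilt [ 3.4e-03  9.0e-04 -1.0e+00] q6 1.64 t 11.18 F [ 0.2 -0.4 -1. ] w 79.9 0.0
slide [-0.025 -0.019  0.062] turn z 0.005
```

View pics/w4.png

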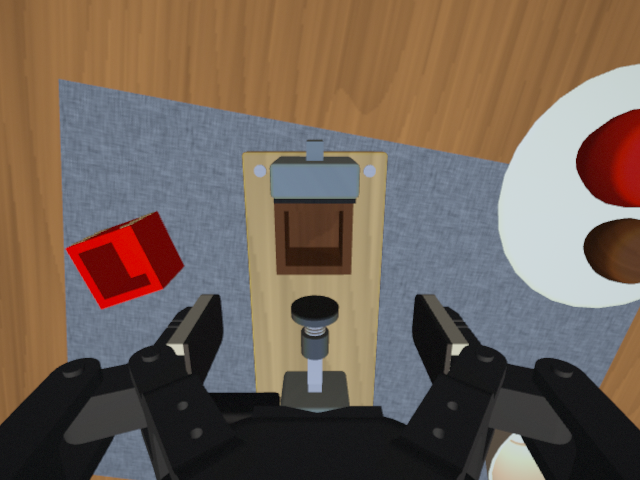

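Picture: the box (314,238) is flush against the jaw (315,180), square (10.16°) and centred. The pad (315,308) and cup (315,342) are untouched. Next the trigger.

```bash
python3 - <<'E'
from h import *
plan((497,-73,130),100.2)
E
```

```text
at [546.  137.1 163.7] psi 10.25 tilt [ 3.4e-03  9.0e-04 -1.0e+00] q6 1.64 t 11.18 F [ 0.2 -0.4 -1. ] w 79.9 0.0
slide [-3.3   -1.429  0.556] turn z -8.995
```

jog_arm:
  targets:
    - {"slide":[-0.82,-0.36,0],"angular":[0,0,0]}
    - {"slide":[-0.83,-0.36,0],"angular":[0,0,0]}
    - {"slide":[-0.83,-0.36,0],"angular":[0,0,0]}
    - {"slide":[-0.82,-0.35,0],"angular":[0,0,0]}
  gripper: 85

```text
clock: 11.68
tool_pos: [494.4, -74.8, 160.8]
tool_rot: [-2.013, -2.41, 0.001]
ft_force: [0.2, -0.2, -0.5]
width: 84.6
grasp_force: 0.0
```

jog_arm:
  targets:
    - {"slide":[0,0,0],"angular":[0,0,-0.9]}
    - {"slide":[0,0,0],"angular":[0,0,-0.9]}
    - {"slide":[0,0,0],"angular":[0,0,-0.9]}
    - {"slide":[0,0,0],"angular":[0,0,-0.9]}
    - {"slide":[0,0,0],"angular":[0,0,-0.9]}
    - {"slide":[0,0,0],"angular":[0,0,-0.9]}
    - {"slide":[0,0,0],"angular":[0,0,-0.9]}
    - {"slide":[0,0,0],"angular":[0,0,-0.9]}
    - {"slide":[0,0,0.4],"angular":[0,0,-0.9]}
    - {"slide":[0,0,0],"angular":[0,0,-0.9]}

```text
clock: 12.92
tool_pos: [494.0, -73.1, 135.3]
tool_rot: [0.288, -3.124, -0.002]
ft_force: [-0.1, 0.8, 0.5]
width: 85.0
grasp_force: 0.0
```

jog_arm:
  targets:
    - {"slide":[0,0,0],"angular":[0,0,0]}

```text
clock: 13.05
tool_pos: [495.0, -73.2, 136.8]
tool_rot: [0.279, -3.127, -0.001]
ft_force: [-0.2, -0.1, 0.1]
width: 84.9
grasp_force: 0.0
```

```bash
python3 - <<'E'
from h import *
plan((497,-73,130),100.2)
c,im,d=snap("wrist");np.savez("w5",im=im,d=d,K=c[0],R=c[1],o=c[2])
c2,t,dt=snap("top");np.savez("t5",im=t,d=dt)
a=np.zeros((600,800,3),np.uint8);a[:480,:640]=im
cr=cv2.resize(t[205:265,225:385],(640,240),interpolation=cv2.INTER_CUBIC);a[360:600,160:800]=cr
save("w5",a)
E
```

```text
at [495.  -73.2 136.8] psi 100.2 tilt [-2.e-03  3.e-04 -1.e+00] q6 -0.32 t 13.05 F [-0.2 -0.1  0.1] w 84.9 0.0
slide [-0.034 -0.003  0.114] turn z 0.0
```

View pics/w5.png

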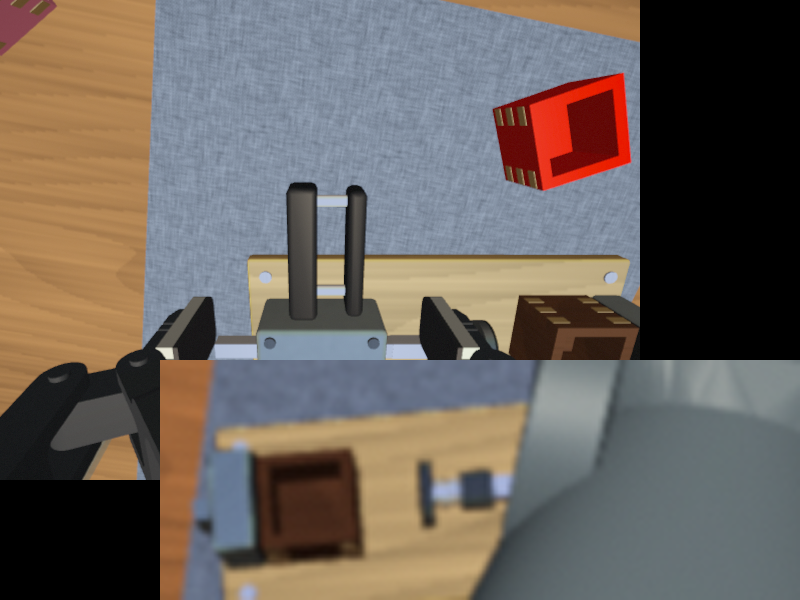

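In the wrist view the handle (302,250) and trigger (355,250) lie between the open fingers. In the top inset the pad (426,492) and box stay visible, so rod progress can be measured from there.

```bash
cat > gap.py <<'E'
from h import *
TH=np.radians(10.2);ex=np.array([np.cos(TH),np.sin(TH)]);ey=np.array([-np.sin(TH),np.cos(TH)]);S=np.array([545.6,135.4])
def profile(im,c,jy,jxs,z):
    "mean grey along jig y at height z"
    P=np.array([[*(S+x*ex+y*ey),z] for x in jxs for y in jy]);q=proj(c,P).astype(np.float32)
    g=cv2.remap(cv2.cvtColor(im,cv2.COLOR_RGB2GRAY),q[:,0].reshape(len(jxs),-1),q[:,1].reshape(len(jxs),-1),cv2.INTER_LINEAR)
    return g.astype(float).mean(0)
def gap():
    c,im,d=snap("top");jy=np.arange(-130,-10,.5)
    a=profile(im,c,jy,np.linspace(-1,3,5),50)   # along rod: cup edges, pad back
    b=profile(im,c,jy,np.r_[np.linspace(-14,-9,4),np.linspace(11,16,4)],48) # beside rod: pad
    return jy,a,b
def edges(jy,p,th=6):
    g=np.gradient(cv2.GaussianBlur(p.reshape(1,-1),(9,1),0).ravel());o=[]
    for i in range(2,len(g)-2):
        if abs(g[i])>th/4 and abs(g[i])==max(abs(g[i-2:i+3])):
            o.append((round(float(jy[i]+.25*(abs(g[i+1])-abs(g[i-1]))/(2*abs(g[i])-abs(g[i+1])-abs(g[i-1])+1e-9)),1),round(float(g[i]),1)))
    return o
def report():
    jy,a,b=gap();print("rod ",edges(jy,a));print("pad ",edges(jy,b))
E
python3 - <<'E'
from gap import *
f=np.load("w5.npz");im,d=f["im"],f["d"];c=(f["K"],f["R"],f["o"]);Z=cloud(c,d)[...,2]
o=ctrl.get_obs();T=R(o["tool_rot"]);p0=o["tool_pos"]
for row in(215,240,265):
    xs=np.where((Z[row,270:385]>50)&(Z[row,270:385]<75)&(im[row,270:385].sum(1)<270))[0]+270
    k=np.where(np.diff(xs)>5)[0];e=[xs[0]-.5,xs[k[0]]+.5,xs[k[0]+1]-.5,xs[-1]+.5]
    print(row,e,np.round(((ray(c,[(x,row) for x in e],60)-p0)@T)[:,:2],1).tolist())
print((np.array([*(S-85*ex-197*ey),0])-p0)@T)
report()
E
```

```text
215 [np.float64(286.5), np.float64(306.5), np.float64(311.5), np.float64(365.5)] [[20.6, -18.8], [20.7, -6.1], [20.7, -2.9], [20.8, 31.4]]
240 [np.float64(287.5), np.float64(316.5), np.float64(346.5), np.float64(364.5)] [[3.9, -18.6], [4.0, 0.3], [4.0, 19.8], [4.1, 31.5]]
265 [np.float64(287.5), np.float64(316.5), np.float64(345.5), np.float64(363.5)] [[-13.5, -18.9], [-13.5, 0.3], [-13.4, 19.6], [-13.4, 31.6]]
[ -1.37759534  -0.51372834 137.52327587]
rod  [(-120.2, 6.9), (-110.2, -10.9), (-91.3, 9.2), (-74.6, -11.4), (-66.8, 8.8), (-31.9, -12.2)]
pad  [(-123.6, 2.7), (-116.7, 2.3), (-110.7, -3.9), (-91.2, 3.6), (-75.4, -9.4), (-66.6, 9.8), (-31.7, -10.5)]
```

jog_arm:
  targets:
    - {"slide":[-0.02,-0.045,0.6],"angular":[0,0,0]}
    - {"slide":[0,0,0.6],"angular":[0,0,0]}
    - {"slide":[0,0,0.5],"angular":[0,0,0]}
    - {"slide":[0,0,0.25],"angular":[0,0,0]}
    - {"slide":[0,0,0],"angular":[0,0,0]}
    - {"slide":[0,0,0],"angular":[0,0,0]}

```text
clock: 13.95
tool_pos: [498.2, -75.9, 22.1]
tool_rot: [-0.28, 3.128, -0.001]
ft_force: [0.6, -0.7, 0.7]
width: 85.1
grasp_force: 0.0
```

jog_arm:
  targets:
    - {"slide":[0,0,0],"angular":[0,0,0]}
    - {"slide":[0,0,0],"angular":[0,0,0]}
    - {"slide":[0,0,0],"angular":[0,0,0]}
    - {"slide":[0,0,0],"angular":[0,0,0]}
    - {"slide":[0,0,0],"angular":[0,0,0]}
  gripper: 62
  newtons: 40

```text
clock: 14.58
tool_pos: [497.9, -74.8, 21.9]
tool_rot: [-0.281, 3.127, 0.003]
ft_force: [-1.0, 8.7, 7.0]
width: 62.2
grasp_force: 4.3
```

```bash
python3 - <<'E'
from gap import *
plan((*(S-85*ex-198*ey),20),100.2)
report()
E
```

```text
at [497.9 -74.8  21.9] psi 100.28 tilt [ 0.0014  0.0019 -1.    ] q6 -0.33 t 14.57 F [-1.   8.7  7. ] w 62.2 4.3
slide [0.014 0.008 0.031] turn z 0.008
rod  [(-107.7, -11.3), (-88.7, 8.6), (-72.1, -11.4), (-63.5, 9.3), (-31.9, -12.3)]
pad  [(-107.6, -4.3), (-88.2, 4.1), (-73.0, -8.7), (-63.9, 9.7), (-31.7, -10.6)]
```

jog_arm:
  targets:
    - {"slide":[0,0,0],"angular":[0,0,0]}
    - {"slide":[0,0,0],"angular":[0,0,0]}
    - {"slide":[0,0,0],"angular":[0,0,0]}
    - {"slide":[0,0,0],"angular":[0,0,0]}
    - {"slide":[0,0,0],"angular":[0,0,0]}
  gripper: 38

```text
clock: 15.25
tool_pos: [497.8, -74.4, 21.9]
tool_rot: [-0.282, 3.127, 0.004]
ft_force: [-2.6, 12.7, 8.3]
width: 38.5
grasp_force: 6.3
```

```bash
python3 - <<'E'
from gap import *
plan((*(S-85*ex-198*ey),20),100.2)
report()
E
```

```text
at [497.8 -74.4  21.9] psi 100.29 tilt [ 0.0013  0.0027 -1.    ] q6 -0.33 t 15.25 F [-2.6 12.7  8.3] w 38.5 6.3
slide [0.014 0.001 0.032] turn z 0.009
rod  [(-96.0, -11.3), (-76.9, 9.0), (-60.3, -11.7), (-51.9, 9.1), (-31.9, -12.4), (-26.5, 1.6)]
pad  [(-96.8, -3.9), (-76.3, 4.1), (-61.3, -9.8), (-52.2, 9.8), (-31.8, -10.7)]
```

jog_arm:
  targets:
    - {"slide":[0,0,0],"angular":[0,0,0]}
    - {"slide":[0,0,0],"angular":[0,0,0]}
    - {"slide":[0,0,0],"angular":[0,0,0]}
    - {"slide":[0,0,0],"angular":[0,0,0]}
    - {"slide":[0,0,0],"angular":[0,0,0]}
    - {"slide":[0,0,0],"angular":[0,0,0]}
  gripper: 74

```text
clock: 16.05
tool_pos: [497.4, -75.8, 20.9]
tool_rot: [0.28, -3.129, 0.0]
ft_force: [0.7, -0.3, -0.6]
width: 74.0
grasp_force: 0.0
```

```bash
python3 - <<'E'
from gap import *
plan((*(S-85*ex-198*ey),20),100.2)
report()
E
```

```text
at [497.4 -75.8  20.9] psi 100.24 tilt [-0. -0. -1.] q6 -0.33 t 16.05 F [ 0.7 -0.3 -0.6] w 74.0 0.0
slide [0.002 0.022 0.016] turn z 0.004
rod  [(-95.9, -11.3), (-77.0, 9.1), (-60.3, -10.8), (-51.8, 9.0), (-31.9, -12.4), (-26.5, 1.6)]
pad  [(-96.7, -3.9), (-76.4, 4.2), (-61.3, -9.7), (-52.1, 9.8), (-31.7, -10.6)]
```

First full stroke moved the rod 14.2 mm, and it stays put on release. Second stroke.

jog_arm:
  targets:
    - {"slide":[0,0,0],"angular":[0,0,0]}
    - {"slide":[0,0,0],"angular":[0,0,0]}
    - {"slide":[0,0,0],"angular":[0,0,0]}
    - {"slide":[0,0,0],"angular":[0,0,0]}
    - {"slide":[0,0,0],"angular":[0,0,0]}
    - {"slide":[0,0,0],"angular":[0,0,0]}
    - {"slide":[0,0,0],"angular":[0,0,0]}
  gripper: 38

```text
clock: 16.98
tool_pos: [497.4, -74.4, 21.2]
tool_rot: [-0.282, 3.128, 0.004]
ft_force: [-3.1, 11.3, 8.5]
width: 37.9
grasp_force: 6.2
```

jog_arm:
  targets:
    - {"slide":[0,0,0],"angular":[0,0,0]}
    - {"slide":[0,0,0],"angular":[0,0,0]}
    - {"slide":[0,0,0],"angular":[0,0,0]}
    - {"slide":[0,0,0],"angular":[0,0,0]}
    - {"slide":[0,0,0],"angular":[0,0,0]}
    - {"slide":[0,0,0],"angular":[0,0,0]}
  gripper: 74

```text
clock: 17.73
tool_pos: [497.4, -75.8, 21.0]
tool_rot: [-0.28, 3.129, -0.0]
ft_force: [-0.6, -0.3, 0.1]
width: 73.8
grasp_force: 0.0
```

```bash
python3 - <<'E'
from gap import *
report()
E
```

```text
rod  [(-81.7, -11.8), (-62.7, 8.7), (-46.1, -10.5), (-37.6, 8.9), (-31.8, -12.2), (-26.4, 1.6)]
pad  [(-82.4, -4.1), (-62.2, 3.7), (-47.2, -9.9), (-37.9, 8.7), (-31.4, -10.4)]
```

jog_arm:
  targets:
    - {"slide":[0,0,0],"angular":[0,0,0]}
    - {"slide":[0,0,0],"angular":[0,0,0]}
    - {"slide":[0,0,0],"angular":[0,0,0]}
    - {"slide":[0,0,0],"angular":[0,0,0]}
    - {"slide":[0,0,0],"angular":[0,0,0]}
    - {"slide":[0,0,0],"angular":[0,0,0]}
  gripper: 44

```text
clock: 18.52
tool_pos: [497.3, -74.3, 21.2]
tool_rot: [-0.282, 3.128, 0.005]
ft_force: [-2.6, 12.4, 9.2]
width: 44.0
grasp_force: 6.4
```

```bash
python3 - <<'E'
from gap import *
plan((*(S-85*ex-198*ey),20),100.2)
report();report()
E
```

```text
at [497.3 -74.3  21.2] psi 100.3 tilt [ 1.0e-04  2.9e-03 -1.0e+00] q6 -0.33 t 18.52 F [-2.6 12.4  9.2] w 44.0 6.4
slide [ 0.006 -0.002  0.02 ] turn z 0.01
rod  [(-70.2, -10.0), (-51.0, 9.4), (-37.7, -8.8)]
pad  [(-71.1, -4.5), (-51.6, 3.8), (-38.6, -9.0), (-31.1, -1.9)]
rod  [(-70.1, -10.2), (-51.0, 9.4), (-37.9, -8.9)]
pad  [(-71.1, -4.4), (-51.5, 3.8), (-38.7, -8.9), (-31.0, -1.9)]
```

Compression is now about 3 mm, and a full stroke would give only about 6. I release (about 2 mm should remain) and squeeze again, partially.

jog_arm:
  targets:
    - {"slide":[0,0,0],"angular":[0,0,0]}
    - {"slide":[0,0,0],"angular":[0,0,0]}
    - {"slide":[0,0,0],"angular":[0,0,0]}
    - {"slide":[0,0,0],"angular":[0,0,0]}
    - {"slide":[0,0,0],"angular":[0,0,0]}
    - {"slide":[0,0,0],"angular":[0,0,0]}
  gripper: 74

```text
clock: 19.38
tool_pos: [497.4, -75.8, 21.0]
tool_rot: [-0.281, 3.129, -0.0]
ft_force: [-0.5, -0.4, 0.7]
width: 74.0
grasp_force: 0.0
```

```bash
python3 - <<'E'
from gap import *
report();report()
E
```

```text
rod  [(-70.6, -9.6), (-51.2, 9.5), (-37.7, -8.8)]
pad  [(-71.3, -4.4), (-51.7, 3.8), (-38.6, -9.0), (-31.1, -1.9)]
rod  [(-70.6, -9.5), (-51.2, 9.6), (-37.7, -8.9)]
pad  [(-71.4, -4.3), (-51.6, 3.8), (-38.6, -9.0), (-31.0, -1.9)]
```

jog_arm:
  targets:
    - {"slide":[0,0,0],"angular":[0,0,0]}
    - {"slide":[0,0,0],"angular":[0,0,0]}
    - {"slide":[0,0,0],"angular":[0,0,0]}
    - {"slide":[0,0,0],"angular":[0,0,0]}
    - {"slide":[0,0,0],"angular":[0,0,0]}
    - {"slide":[0,0,0],"angular":[0,0,0]}
  gripper: 58

```text
clock: 20.23
tool_pos: [497.3, -74.3, 21.2]
tool_rot: [-0.282, 3.129, 0.005]
ft_force: [-3.2, 12.1, 8.4]
width: 58.3
grasp_force: 6.3
```

```bash
python3 - <<'E'
from gap import *
report();report()
E
```

```text
rod  [(-67.0, -9.9), (-47.2, 9.2), (-37.7, -8.9)]
pad  [(-67.8, -3.7), (-47.1, 4.1), (-38.7, -9.0), (-31.0, -1.9)]
rod  [(-67.0, -9.8), (-47.3, 9.3), (-37.9, -8.9)]
pad  [(-67.5, -3.7), (-47.1, 4.2), (-38.7, -8.9), (-31.1, -1.9)]
```

jog_arm:
  targets:
    - {"slide":[0,0,0],"angular":[0,0,0]}
    - {"slide":[0,0,0],"angular":[0,0,0]}
    - {"slide":[0,0,0],"angular":[0,0,0]}
    - {"slide":[0,0,0],"angular":[0,0,0]}
  gripper: 55

```text
clock: 20.82
tool_pos: [497.3, -74.1, 21.3]
tool_rot: [-0.282, 3.128, 0.005]
ft_force: [-3.1, 15.1, 9.7]
width: 55.0
grasp_force: 7.6
```

```bash
python3 - <<'E'
from gap import *
for _ in range(3): report()
c,im,d=snap("top");cr=cv2.resize(im[205:265,225:345],(800,400),interpolation=cv2.INTER_CUBIC);save("t6",cr)
E
```

```text
rod  [(-65.3, -10.4), (-46.2, 8.7), (-37.8, -8.9)]
pad  [(-66.1, -4.3), (-46.0, 4.0), (-38.7, -9.0), (-31.0, -1.9)]
rod  [(-65.3, -10.5), (-46.2, 8.9), (-37.8, -8.9)]
pad  [(-66.1, -4.4), (-46.0, 4.0), (-38.7, -9.0), (-30.9, -1.9)]
rod  [(-65.3, -10.4), (-46.2, 8.8), (-37.7, -8.9)]
pad  [(-66.1, -4.4), (-46.1, 4.0), (-38.7, -9.0), (-31.0, -1.9)]
```

View pics/t6.png

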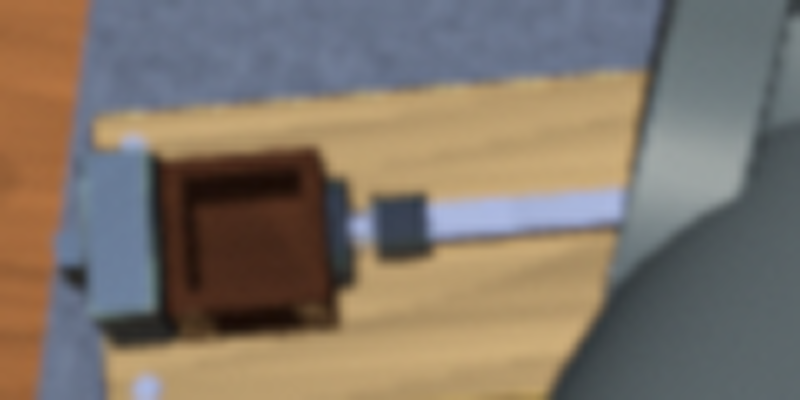

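Picture: the box (245,240) is square and flush with the jaw, the pad (340,235) is against it, and the cup is at (402,225). All four edge estimates give a compression of 7.8–8.2 mm, and it holds steady while squeezed, so I hand in.

```bash
python3 -c "
from cell import ctrl
print(ctrl.close_job())"
```

```text
the job is handed in; nothing more can be done
None
```

The salt box is on the board, square and home against the fixed jaw, with the pad's spring pressed about 8 mm and the trigger still held squeezed; the job is handed in at about 21 s on the robot's clock, with the arm kept clear of the crockery throughout.

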